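# Eject a dishwasher tablet and trap it

### The arm

A 6-joint arm with a two-finger parallel gripper is mounted at the origin on a cart in front of the work surface, level with it; the furniture and walls round the work are solid. World frame = base frame: x ahead of the robot, y to its left, z up, the work surface at z = 0. Lengths are in m, angles in rad, forces in N, time in s.
With the tool pointing down it reaches from about 0.4 to 0.925 m from the base axis. Payload 12.5 kg.
Tool frame: the origin (TCP) lies at the very end of the fingers, on their centre line; the grasp point (between the pads) lies behind it (bot.grasp_offset is the z of the grasp point in the tool frame, in m); z points along the fingers, y is the direction in which the jaws open and shut (so a half turn about z gives the same grasp; the last joint's range is limited). The gripper opens to 95 mm and grips with 3 to 60 N. Pads are 20 mm wide; open, the fingers measure 119 mm over their backs; the gripper's body (75 mm by 180 mm) begins 59 mm behind the grasp point.
Start: joints at [-1.214, 0.491, 1.559, -0, 1.092, -0.106], TCP at [0.279, -0.559, 0.215] pointing down, gripper open.
Joint ranges: [-3.1, 3.1], [-0.84, 2.19], [0.05, 2.79], [-1.13, 4.28], [0.06, 2.93], [-2.69, 2.69]. Speed limits (rad/s): [2.22, 2.22, 2.79, 3.14, 3.14, 3.14].

### API

Orientations are given as a unit quaternion [x, y, z, w].
In Python, from workcell import bot gives the robot as it stands.
- The arm moves only by the shell command python3 -m pendant 'ROWS' [FORCE]. ROWS is JSON, one flat list of numbers, 5 for each row, row after row: the closure, from -1 (fully open) to 1 (shut), so that 0 is half open, then the shift along the tool's x, y, z normalised to -1 to 1, where 1 is 15 cm, then the turn about the tool's z normalised to -1 to 1, where 1 is 90 degrees. A call has exactly 5 rows; each row is the pose to reach, as a shift and turn from the pose commanded when the call began, along the tool's axes at that moment; what a row does not reach only later rows make up. A row lasts 1/10 s, in which the tool goes at most 50 mm and 8.59 degrees, less where a joint would pass 70% of its speed; a pose out of reach is approached as far as the arm can. A call with a number of a shift or a turn outside -1 to 1 is refused whole. A call with a gripper value outside its range is refused whole. The fingers move at their own pace and stop on an object; FORCE is the grip in N (left out, the last holds). Time passes only in rows, so rows that repeat a pose let the fingers close, or fill a call up. It gives the time, the measured TCP pose, the force and the opening at its end, in the units of the state.
- bot.state(): the state, without advancing time (a new reading comes with each control period).
- bot.capture(name): name is "scene" or "top" or "wrist"; returns the picture (400x640x3 uint8, red, green, blue); there is no depth.
- bot.get_calibration(name): a dict with "K" (3x3 intrinsics, pixels), "pose" (4x4, takes a point from camera to world coordinates). Camera axes: x right, y up, looking along -z (the intrinsics and any distortion apply to the point x, -y, -z); pixel columns grow to the right and rows downward; lengths in m; the calibration is good to about 2 mm. A picture is of the moment at which its call begins: read the wrist's pose just before it. get_calibration takes no time and is no camera call; for the wrist camera it gives the pose at the moment of the call.
- bot.finish_job(): hands the job in, once; it reports no verdict.
The state is a dict: "time": time; "joint_positions": joint angles; "joint_vel": joint speeds; "joint_efforts": joint torques, N m; "eef_pos": TCP position; "eef_rot": TCP orientation; "ft_force": force on the tool from outside, world axes, zero at the start; "torque": the same for the moment, N m; "gripper_width": finger opening in m.
Only numpy, scipy, OpenCV 4.12 (cv2) and the standard library are available. Lean on these libraries where they do the work, as an engineer would, in place of code of your own. Each camera call takes 0.05 s, during which the arm holds its last target. There are 200 camera calls.

### The job

Press the orange ejector pad of the tablet dispenser down with one finger and, with the other finger held just above the tongue in front of the slot, stop the dishwasher tablet that springs out before it slides off the end of the tongue. Finish while holding this: the pad still pressed fully down and the tablet resting against your finger, at least half out of its slot and wholly on the tongue. Do not lift the tablet, and leave the other things on the worktop where they are.

Things in the scene. Friction and masses are not known exactly. Their poses are not given: they have to be found in the camera images.
- dispenser: Fixed tablet dispenser: white housing on an aluminium plinth, grey pod at its side. Origin on the worktop under the middle of the slot (front opening); -x is the way the tablet comes out, +y the side of the orange pad. Plinth 60 mm wide, 30 mm high. Housing x = 0 to 125 mm, 70 mm wide, its top 75 mm above the worktop. Pod 52 x 52 mm about x = -45, y = +54 mm, 33 mm high.
- ejector (a joint): Travel of the orange pad in m: 0 up, 0.010 fully down. At about 0.0055 it releases a damped spring kicker behind the tablet, which pushes it with about 3 N at 40 mm/s to the end of the tongue, and keeps pushing if it is stopped. The pad needs 2 N to start and 5.3 N to stay fully down; let go, it comes up again, but the kicker does not go back.
- ejector_top (a point): Middle of the orange pad's top face (42 x 42 mm), at dispenser x = -45, y = +55 mm; moves with it: 46 mm above the worktop when up, 36 mm (6 mm above the tongue) when fully down. So a fingertip on the pressed pad and one level with it 55 mm beside, over the tongue's middle, work together: the second clears tongue and kerbs and is 16 mm below the tablet's top.
- slot (a point): Middle of the lower edge of the slot, on the lane floor, 30 mm above the worktop; axes as the dispenser's.
- tongue_end (a point): Middle of the free end of the tongue, on its top face, 85 mm in front of the slot and 30 mm above the worktop; axes as the dispenser's. The tongue is the plinth's flat top from here to the slot, with kerbs 5 mm wide and 4 mm high along both sides, 48 mm apart.
- tablet: Loose dishwasher tablet, white below and blue above, 34 mm (x, the way it slides) x 42 mm (y) x 22 mm high, about 50 g. Origin at the centre of its underside. It waits in the slot with 4 mm showing (origin 13 mm behind the slot), and slides on the tongue 30 mm above the worktop.
- spice_jar: Spice jar with a red cap, diameter 45 mm, 106 mm high, origin at the centre of its foot. Bystander.
- salt_shaker: Glass salt shaker with a grey cap, diameter 44 mm, 90 mm high, origin at the centre of its foot. Bystander.
- pea_tin: Food tin, diameter 76 mm, 58 mm high, origin at the centre of its foot. Bystander.
- lemon: Lemon, 72 x 57 x 58 mm, origin at its underside. Bystander.
- spoon: Metal spoon, 199 x 41 x 16 mm, origin at the centre of its underside. Bystander.
There are look-alikes about, which are no part of the job. Of the things like the tablet, leave any that is brown or green; of the rest the smaller one is meant.

How it is judged:
On the way, in this order (a step that is already met when the one before it is completed fails the run):
1. the ejector pad is pressed (value of joint ejector above 0.004 m), for 0.05 s.
2. the tablet is out of the slot by at least half its length and rests against a finger, with the pad held down (x of tablet in the frame of dispenser below 0 m and contact force between the fingers and tablet above 0.3 N and value of joint ejector above 0.006 m), for 0.2 s.
At the end, for the whole second after the job is handed in: The pad is held at least 6 mm down by a finger (over 0.5 N), and the tablet stands still on the tongue against a finger (over 0.3 N), its middle in front of the slot and its front edge not past the end of the tongue (all of step 2 and contact force between the fingers and ejector above 0.5 N and x of tablet in the frame of dispenser above -0.068 m and z of tablet in the frame of dispenser between 0.026 and 0.036 m and linear speed of tablet below 0.01 m/s); the arm keeps its last pose, push and grip.
It fails at once if the tablet slid off the tongue (z of tablet in the frame of dispenser below 0.022 m).
It fails at once if the tablet was lifted (z of tablet in the frame of dispenser above 0.04 m).
It fails at once if a bystander was moved more than 2 cm or tipped (distance of any of spice_jar, salt_shaker, pea_tin, lemon, spoon from where it was at the start of the episode above 0.02 m or angle between any of spice_jar, salt_shaker, pea_tin's own z axis and vertical above 0.35 rad).
It also fails if it takes over 32 s, if anything falls off the work surface, if the arm or the gripper's body presses on something with over 40 N, if the wrist force passes 120 N, or if a joint passes its speed limit or range.

## Working session

There is one attempt and no reset: what is moved stays moved. The work goes in short steps, Python scripts to look and compute and a shell command to move; the robot and the scene stay as the last step left them, time stands still between calls to the robot, and variables do not carry over. Pictures are saved under pics/ and viewed, about 8 in all and at most 12, crops included, and the job is handed in when it is done.

```bash
mkdir -p pics; ls
python3 - <<'E'
from workcell import bot
import cv2,numpy as np
for n in("scene","top"):
    im=bot.capture(n); cv2.imwrite(f"pics/{n}0.png",im[:,:,::-1])
    c=bot.get_calibration(n); print(n,c)
print(bot.state(), bot.grasp_offset)
E
```

```text
pics
scene {'K': array([[391.98560999,   0.        , 322.27799308],
       [  0.        , 391.98560999, 195.90998797],
       [  0.        ,   0.        ,   1.        ]]), 'pose': array([[ 0.74864875,  0.28484983, -0.59865317, -0.13538002],
       [-0.66288135,  0.33612435, -0.66903568, -0.82339251],
       [ 0.01064721,  0.89770875,  0.44046071,  0.53506079],
       [ 0.        ,  0.        ,  0.        ,  1.        ]])}
top {'K': array([[421.44087968,   0.        , 317.36637558],
       [  0.        , 421.44087968, 198.1197629 ],
       [  0.        ,   0.        ,   1.        ]]), 'pose': array([[-0.013991  ,  0.98183654, -0.18921219,  0.27733011],
       [-0.99986453, -0.01537858, -0.00586722, -0.10673774],
       [-0.00867047,  0.18910447,  0.98191869,  1.32089811],
       [ 0.        ,  0.        ,  0.        ,  1.        ]])}
{'time': 0.1, 'joint_positions': array([-1.21359239e+00,  4.91521613e-01,  1.55939145e+00,  2.74808217e-05,
        1.09171480e+00, -1.05592170e-01]), 'joint_vel': array([-6.91089648e-06, -1.85891752e-03, -1.59694204e-03, -1.41264724e-03,
        1.34824414e-04, -1.73097435e-03]), 'joint_efforts': array([ 2.72721743e-03, -6.13626337e+01, -2.58607078e+01,  6.93976530e-02,
        4.70334012e-02, -5.68100882e-05]), 'eef_pos': array([ 0.278986 , -0.559033 ,  0.2141053]), 'eef_rot': array([ 9.73348043e-01,  2.29332334e-01, -5.28522673e-05, -5.15044063e-04]), 'ft_force': array([ 0.23908529, -0.08224159,  0.85866284]), 'torque': array([-0.02044684, -0.01704654, -0.05242077]), 'gripper_width': 0.09549433323832335} -0.0188
```

View pics/top0.png

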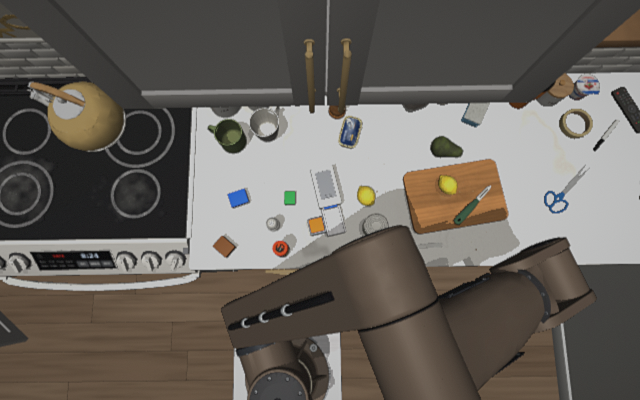

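View pics/scene0.png

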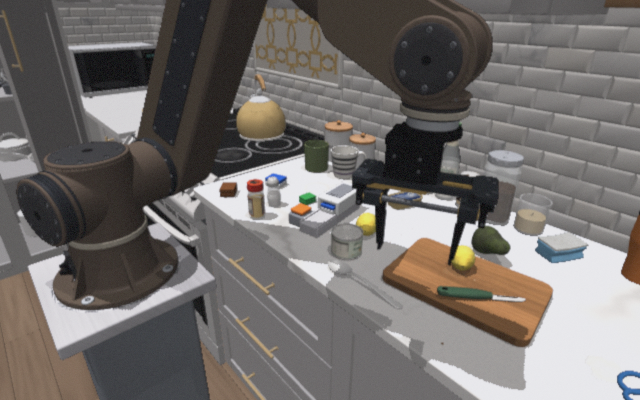

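The top view shows the dispenser housing at about (327,187), the orange pad at (316,226), the tongue at (333,220) and the blue of the tablet at about (331,206). The jar is at (281,248), the shaker at (273,224), the tin at (375,225) and the lemon at (367,196). The scene view shows the same things, pad at (301,211).

```bash
cat > h.py <<'E'
import cv2,numpy as np
from workcell import bot
def ray(cal,u,v):
    K,P=cal["K"],cal["pose"]
    d=np.linalg.inv(K)@[u,v,1]; d=P[:3,:3]@[d[0],-d[1],-d[2]]
    return P[:3,3],d/np.linalg.norm(d)
def onplane(cal,u,v,z):
    o,d=ray(cal,u,v); return o+d*(z-o[2])/d[2]
def tri(c1,p1,c2,p2):
    A=np.zeros((3,3));b=np.zeros(3)
    for c,p in((c1,p1),(c2,p2)):
        o,d=ray(c,*p); M=np.eye(3)-np.outer(d,d); A+=M;b+=M@o
    return np.linalg.solve(A,b)
def project(cal,p):
    P=cal["pose"]; q=P[:3,:3].T@(np.asarray(p)-P[:3,3]); q=cal["K"]@[q[0],-q[1],-q[2]]; return q[:2]/q[2]
E
python3 - <<'E'
from h import *
ct,cs=bot.get_calibration("top"),bot.get_calibration("scene")
P={}
for n,c in(("top",ct),("scene",cs)):
    im=cv2.imread(f"pics/{n}0.png"); h=cv2.cvtColor(im,cv2.COLOR_BGR2HSV)
    for nm,lo,hi in(("orange",(6,150,140),(18,255,255)),("blue",(100,110,60),(125,255,255))):
        m=cv2.inRange(h,lo,hi)
        k,l,s,ce=cv2.connectedComponentsWithStats(m)
        for i in range(1,k):
            if s[i][4]>12 : print(n,nm,s[i],ce[i].round(1),onplane(c,*ce[i],0.046).round(4))
im=cv2.imread("pics/top0.png")[155:265,255:395]; cv2.imwrite("pics/c.png",cv2.resize(im,None,fx=5.5,fy=5.5,interpolation=cv2.INTER_CUBIC))
E
```

```text
top orange [404 160  94  21 148] [453.  167.7] [ 0.6128 -0.5228  0.046 ]
top orange [498 184   9  28  39] [502.1 197.4] [ 0.5165 -0.6661  0.046 ]
top orange [474 187  11  11  18] [478.7 191.9] [ 0.5346 -0.596   0.046 ]
top orange [480 194   8   9  14] [483.1 198.3] [ 0.5145 -0.608   0.046 ]
top orange [309 218  15  15 171] [316.  224.7] [ 0.4406 -0.0938  0.046 ]
top orange [274 242  13  13  89] [280.1 248. ] [0.3717 0.0152 0.046 ]
top blue [583  91  16   3  40] [591.   91.8] [ 0.8576 -0.9847  0.046 ]
top blue [462 118  14   8  25] [468.  121.8] [ 0.7629 -0.5817  0.046 ]
top blue [353 121   6  16  50] [355.9 128.9] [ 0.7453 -0.2246  0.046 ]
top blue [341 123  14  22  80] [345.9 137. ] [ 0.7187 -0.1922  0.046 ]
top blue [228 189  20  18 251] [237.7 197.6] [0.5283 0.1468 0.046 ]
top blue [544 191  24  22 158] [555.6 200.5] [ 0.5041 -0.8286  0.046 ]
top blue [324 205  13   4  27] [329.9 206.6] [ 0.496  -0.1373  0.046 ]
scene orange [292 204  18  10 120] [300.6 208.4] [ 0.4354 -0.0998  0.046 ]
scene blue [266 174  20   9  73] [277.5 177.2] [0.5106 0.1096 0.046 ]
scene blue [321 202  14   8  68] [327.8 205.4] [ 0.502  -0.1338  0.046 ]
scene blue [618 371  22  29 254] [627.6 384. ] [ 0.4569 -0.8282  0.046 ]
```

View pics/c.png

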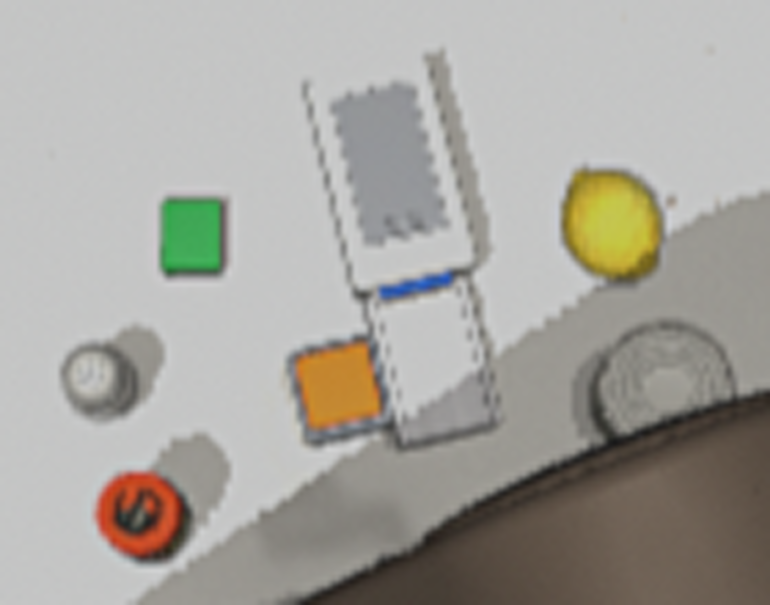

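The crop shows the pad with its corners at about (292,352)-(383,418), the tongue's end corners at (400,446) and (497,424), and the housing's top edges running about 14° off vertical.

Run:
```python
from h import *
ct,cs=bot.get_calibration("top"),bot.get_calibration("scene")
f=lambda x,y,z:onplane(ct,x/5.5+255-.4,y/5.5+155-.4,z)
def ang(a,b): d=b-a; return np.degrees(np.arctan2(d[1],d[0])).round(1)
a,b=f(358,290,.075),f(305,85,.075); c,d=f(477,262,.075),f(430,60,.075)
print("yaw housing",ang(a,b),ang(c,d),"width",np.linalg.norm(a-c))
e,g=f(400,446,.03),f(497,424,.03); print("tongue end",(e+g)/2,np.linalg.norm(e-g),ang(g,e)-90)
h,k=f(382,298,.03),f(470,278,.03)
print("tongue R edge",ang(g,f(470,280,.034)),"L",ang(e,f(368,300,.034)))
pt=tri(ct,(316,224.7),cs,(300.6,208.4)); print("pad tri",pt)
tb=tri(ct,(329.9,206.6),cs,(327.8,205.4)); print("blue tri",tb)
for yaw in(10,12,14):
    y=np.radians(yaw);R=np.array([[np.cos(y),-np.sin(y)],[np.sin(y),np.cos(y)]])
    pad=onplane(ct,316,224.7,.046)[:2]
    print(yaw,"origin from pad",pad-R@[-.045,.055],"from tongue end",((e+g)/2)[:2]-R@[-.085,0],"from blue", onplane(ct,329.9,206.6,.052)[:2]-R@[-.002,0])
st=bot.state();from scipy.spatial.transform import Rotation as Ro
print(Ro.from_quat(st["eef_rot"]).as_matrix().round(3)); 
w=bot.get_calibration("wrist");print(w)
```

```text
yaw housing 13.4 11.5 width 0.06680346095031842
tongue end [ 0.41404266 -0.15510511  0.03      ] 0.05556667357297487 11.900000000000006
tongue R edge 9.3 L 11.4
pad tri [ 0.44086801 -0.0935147   0.04170105]
blue tri [ 0.49641195 -0.13795752  0.0493844 ]
10 origin from pad [ 0.49454389 -0.14015854] from tongue end [ 0.49775132 -0.14034502] from blue [ 0.49684331 -0.13670974]
12 origin from pad [ 0.49612867 -0.13825038] from tongue end [ 0.4971852  -0.13743262] from blue [ 0.49682999 -0.13664121]
14 origin from pad [ 0.4976459  -0.13628806] from tongue end [ 0.49651779 -0.13454175] from blue [ 0.49681428 -0.13657319]
[[ 0.895  0.446 -0.   ]
 [ 0.446 -0.895  0.001]
 [ 0.    -0.001 -1.   ]]
{'K': array([[283.01545467,   0.        , 314.60795036],
       [  0.        , 283.01545467, 204.81361256],
       [  0.        ,   0.        ,   1.        ]]), 'pose': array([[ 4.46814107e-01,  8.58067284e-01,  2.53135714e-01,
         3.50512061e-01],
       [-8.94626684e-01,  4.28712612e-01,  1.25891192e-01,
        -5.23145447e-01],
       [-4.99360146e-04, -2.82711925e-01,  9.59204732e-01,
         3.84412078e-01],
       [ 0.00000000e+00,  0.00000000e+00,  0.00000000e+00,
         1.00000000e+00]])}
```

```bash
python3 -m pendant '[0.1,0.1,-0.09,0,0, 0.1,0.26,-0.24,0,0, 0.1,0.42,-0.39,0,0, 0.1,0.58,-0.54,0,0, 0.1,0.74,-0.69,0,0]' && python3 -m pendant '[0.1,0.16,-0.15,0,0, 0.1,0.32,-0.3,0,0, 0.1,0.48,-0.45,0,0, 0.1,0.64,-0.6,0,0, 0.1,0.8,-0.75,0,0]' && python3 -m pendant '[0.1,0.16,-0.15,0,0.04, 0.1,0.32,-0.29,0,0.08, 0.1,0.48,-0.43,0,0.12, 0.1,0.62,-0.55,0,0.16, 0.1,0.7,-0.62,0,0.161]'
python3 -c "
from workcell import bot
print(bot.state())"
```

```text
time: 0.6
eef_pos: [0.3324, -0.4157, 0.2144]
eef_rot: [0.973, 0.229, -0.0, -0.0]
ft_force: [1.1, 0.2, -0.7]
gripper_width: 0.0605
time: 1.1
eef_pos: [0.3895, -0.2615, 0.2145]
eef_rot: [0.973, 0.229, -0.0, -0.0]
ft_force: [0.7, -0.4, 0.0]
gripper_width: 0.0427
time: 1.6
eef_pos: [0.4421, -0.131, 0.2145]
eef_rot: [0.995, 0.104, -0.0, -0.0]
ft_force: [0.2, -0.7, 0.0]
gripper_width: 0.0428
{'time': 1.6, 'joint_positions': array([-4.31522816e-01,  2.58963457e-01,  1.94366430e+00,  1.51881902e-04,
        9.39200479e-01,  9.30240726e-01]), 'joint_vel': array([ 0.32587155,  0.02100714, -0.03234635, -0.00399417,  0.00578067,
        0.28447182]), 'joint_efforts': array([-1.60680324e+00, -4.27568221e+01, -2.26863295e+01,  1.42460223e-01,
       -3.67992476e-02,  5.20846657e-01]), 'eef_pos': array([ 0.4421408 , -0.13100313,  0.21454198]), 'eef_rot': array([ 9.94547801e-01,  1.04281611e-01, -6.99695971e-05, -1.12850062e-04]), 'ft_force': array([ 0.21860077, -0.68688641,  0.02163306]), 'torque': array([0.00930809, 0.04370071, 0.00695666]), 'gripper_width': 0.04282355492643688}
```

```bash
python3 -m pendant '[0.1,0,0,0.1,0, 0.1,0,0,0.3,0, 0.1,0,0,0.5,0, 0.1,0,0,0.6,0, 0.1,0,0,0.667,0]' && python3 -m pendant '[0.1,0,0,0,0, 0.1,0,0,0,0, 0.1,0,0,0,0, 0.1,0,0,0,0, 0.1,0,0,0,0]'
python3 - <<'E'
from h import *
st=bot.state(); print(st['eef_pos'],st['eef_rot'],st['ft_force'])
cw=bot.get_calibration("wrist"); w=bot.capture("wrist")[:,:,::-1]; s=bot.capture("scene")[:,:,::-1]
np.save("cw.npy",np.r_[cw["K"].ravel(),cw["pose"].ravel()]); cv2.imwrite("pics/w1.png",w)
h=cv2.cvtColor(w.copy(),cv2.COLOR_BGR2HSV)
for nm,lo,hi in(("orange",(6,150,140),(18,255,255)),("blue",(100,110,60),(125,255,255))):
    k,l,ss,ce=cv2.connectedComponentsWithStats(cv2.inRange(h,lo,hi))
    for i in range(1,k):
        if ss[i][4]>60: print(nm,ss[i],ce[i].round(1),onplane(cw,*ce[i],0.046).round(4))
cv2.imwrite("pics/s1.png",cv2.resize(s[130:280,200:420],None,fx=3.4,fy=3.4))
E
```

```text
time: 2.1
eef_pos: [0.4413, -0.1325, 0.1133]
eef_rot: [0.994, 0.105, -0.001, -0.0]
ft_force: [0.3, -0.2, 0.5]
gripper_width: 0.0427
time: 2.6
eef_pos: [0.442, -0.1328, 0.1151]
eef_rot: [0.994, 0.105, 0.0, 0.0]
ft_force: [-0.2, -0.4, -0.1]
gripper_width: 0.0428
[ 0.44195547 -0.13284833  0.11507827] [9.94499336e-01 1.04741429e-01 4.62073045e-04 3.01083759e-04] [-0.17836243 -0.35886409 -0.10244185]
blue [   0    0   36   68 1752] [13.4 36.7] [0.5326 0.1176 0.046 ]
blue [309 159  48   2  65] [335.1 159.7] [ 0.4935 -0.1393  0.046 ]
```

View pics/w1.png

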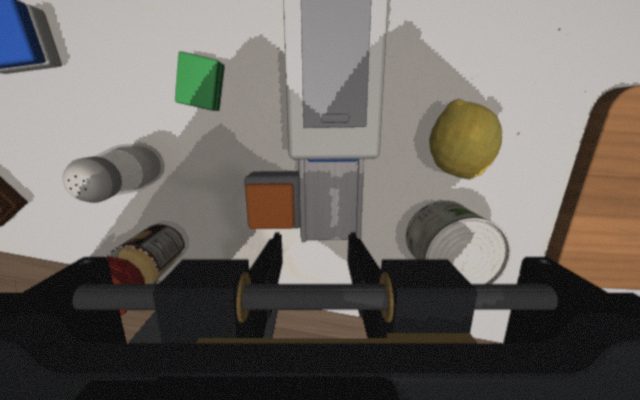

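View pics/s1.png

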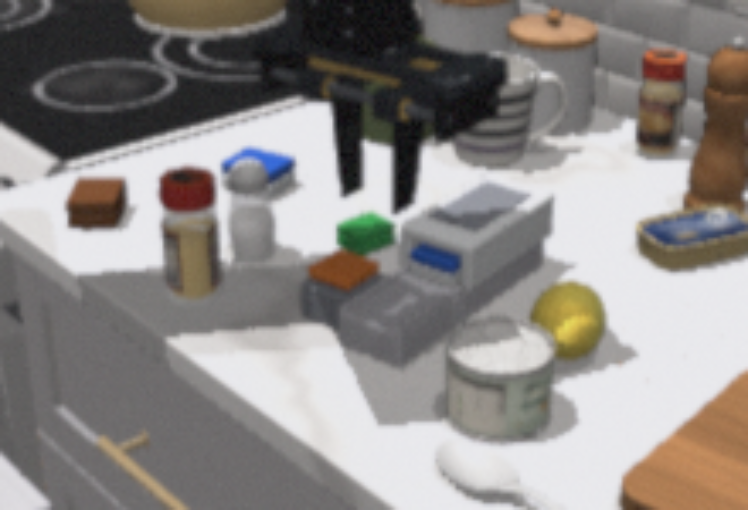

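In the wrist view the pad's top is at (272,205), the tongue runs at column ~332 from (332,160) to (332,240), and the fingers are at (278,240) and (353,240). The scene view shows nothing displaced.

Run:
```python
from h import *
a=np.load("cw.npy");cw={"K":a[:9].reshape(3,3),"pose":a[9:].reshape(4,4)}
ct=bot.get_calibration("top")
y=np.radians(12);R=np.array([[np.cos(y),-np.sin(y)],[np.sin(y),np.cos(y)]])
pad=onplane(cw,272,205.5,.046)[:2]; te=onplane(cw,332,240,.03)[:2]; sl=onplane(cw,332.5,160,.052)[:2]
print("pad",pad,"end",te,"slot~",sl,"yaw", np.degrees(np.arctan2(*(sl-te)[::-1])))
print("origin pad",pad-R@[-.045,.055],"end",te-R@[-.085,0],"slot",sl-R@[-.003,0])
T=tri(ct,(316,224.7),cw,(272,205.5));print("pad tri",T)
st=bot.state(); e=st["eef_pos"][:2]
for o in([.4965,-.1375],):
    o=np.array(o); print("tcp in disp",R.T@(e-o)); 
    j=onplane(ct,280.1,248,.106)[:2]; print("jar",j,"disp",R.T@(j-o))
    s=onplane(ct,272.5,223.5,.09)[:2]; print("shaker disp",R.T@(s-o))
    l=onplane(ct,375,225,.058)[:2]; print("tin disp",R.T@(l-o))
```

```text
pad [ 0.44271971 -0.0940644 ] end [ 0.41509545 -0.15578172] slot~ [ 0.49347889 -0.136685  ] yaw 13.69233790939085
origin pad [ 0.49817149 -0.13850649] end [ 0.498238   -0.13810922] slot [ 0.49641333 -0.13606126]
pad tri [ 0.44126223 -0.09371057  0.04150564]
tcp in disp [-0.05248225  0.01596943]
jar [0.3672098  0.00960467] disp [-0.09588011  0.17077102]
shaker disp [-0.01915289  0.17911307]
tin disp [-0.08749496 -0.11846633]
```

```bash
python3 -m pendant '[0.1,0.02,-0.04,0.05,0, 0.1,0.05,-0.077,0.15,0, 0.1,0.05,-0.077,0.25,0, 0.1,0.05,-0.077,0.35,0, 0.1,0.05,-0.077,0.39,0]' && python3 -m pendant '[0.1,0,0,0.01,0, 0.1,0,0,0.02,0, 0.1,0,0,0.03,0, 0.1,0,0,0.035,0, 0.1,0,0,0.035,0]'
python3 - <<'E'
from h import *
st=bot.state(); print(st['eef_pos'],st['eef_rot'],st['ft_force'])
w=bot.capture("wrist")[:,:,::-1]; cv2.imwrite("pics/w2.png",w)
E
```

```text
time: 3.2
eef_pos: [0.4462, -0.1193, 0.0547]
eef_rot: [0.994, 0.105, -0.001, -0.0]
ft_force: [-0.3, -0.0, 0.4]
gripper_width: 0.0426
time: 3.7
eef_pos: [0.4468, -0.12, 0.0511]
eef_rot: [0.994, 0.105, 0.0, 0.0]
ft_force: [1.1, -0.1, 0.1]
gripper_width: 0.0429
[ 0.44680097 -0.11996647  0.05105255] [9.94499153e-01 1.04744226e-01 2.31597254e-04 1.70947018e-04] [ 1.13042022 -0.07998197  0.13603613]
```

View pics/w2.png

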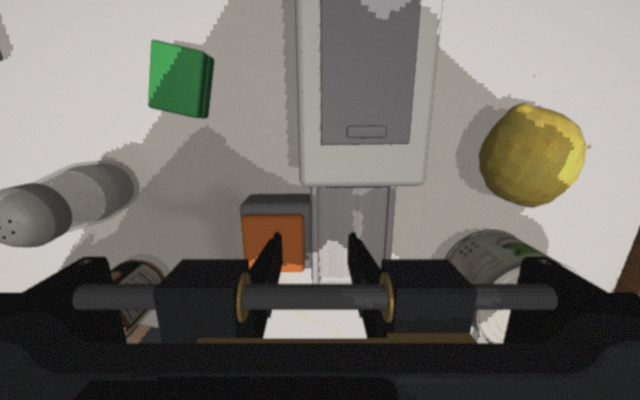

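The left finger is over the orange pad at (278,240) and the right one is over the tongue at (355,240), in front of the slot at (355,187). Now I press.

```bash
python3 -m pendant '[0.1,0,0,0.02,0, 0.1,0,0,0.04,0, 0.1,0,0,0.055,0, 0.1,0,0,0.07,0, 0.1,0,0,0.085,0]' && python3 -m pendant '[0.1,0,0,0.008,0, 0.1,0,0,0.015,0, 0.1,0,0,0.02,0, 0.1,0,0,0.02,0, 0.1,0,0,0.02,0]' && python3 -m pendant '[0.1,0,0,0,0, 0.1,0,0,0,0, 0.1,0,0,0,0, 0.1,0,0,0,0, 0.1,0,0,0,0]'
```

```text
time: 4.25
eef_pos: [0.4468, -0.12, 0.038]
eef_rot: [0.995, 0.105, 0.0, 0.0]
ft_force: [-0.3, -0.8, 4.7]
gripper_width: 0.0427
time: 4.75
eef_pos: [0.4469, -0.12, 0.036]
eef_rot: [0.994, 0.105, 0.001, 0.0]
ft_force: [-1.4, 0.9, 20.8]
gripper_width: 0.043
time: 5.25
eef_pos: [0.4468, -0.12, 0.036]
eef_rot: [0.995, 0.105, 0.0, 0.0]
ft_force: [-2.5, -1.1, 20.1]
gripper_width: 0.0429
```

The pad is fully down at z = 0.036, and about −2.5 N along x suggests the tablet is against the finger. I'll let it settle, then look.

```bash
python3 -m pendant '[0.1,0,0,0,0, 0.1,0,0,0,0, 0.1,0,0,0,0, 0.1,0,0,0,0, 0.1,0,0,0,0]'
python3 - <<'E'
from h import *
ct=bot.get_calibration("top")
F=[]
for i in range(6):
    bot.capture("top"); F.append(bot.state()['ft_force'])
print(np.mean(F,0),np.std(F,0))
w=bot.capture("wrist")[:,:,::-1]; s=bot.capture("scene")[:,:,::-1]; t=bot.capture("top")[:,:,::-1]
cv2.imwrite("pics/f.png",np.hstack([cv2.resize(w[140:340,200:440],(400,333)),cv2.resize(s[160:260,270:390],(400,333))]))
h=cv2.cvtColor(w.copy(),cv2.COLOR_BGR2HSV); cw=bot.get_calibration("wrist")
k,l,ss,ce=cv2.connectedComponentsWithStats(cv2.inRange(h,(100,110,40),(125,255,255)))
y=np.radians(12);R=np.array([[np.cos(y),-np.sin(y)],[np.sin(y),np.cos(y)]])
for i in range(1,k):
    if ss[i][4]>100: print(ss[i],R.T@(onplane(cw,*ce[i],.052)[:2]-[.497,-.1375]))
E
```

```text
time: 5.75
eef_pos: [0.4468, -0.12, 0.036]
eef_rot: [0.995, 0.105, 0.0, 0.0]
ft_force: [-2.4, 0.2, 20.9]
gripper_width: 0.043
[-2.79736645 -0.19045998 20.86613737] [0.4638021  0.46700675 0.73368189]
[ 325  193   73   49 3306] [-0.01783537  0.00171185]
```

View pics/f.png

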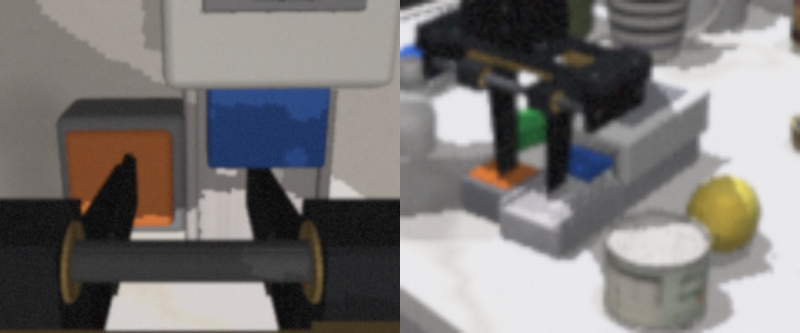

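The blue tablet lies against the finger on the tongue, its middle about 18 mm in front of the slot, and the other finger holds the pad down. I'm handing in.

```bash
python3 -c "
from workcell import bot
print(bot.finish_job()); s=bot.state(); print(s['time'],s['eef_pos'],s['ft_force'])"
```

```text
the job is handed in; nothing more can be done
None
the job is handed in; nothing more can be done
```

I pressed the orange pad fully down with one finger and stopped the tablet with the other over the tongue. I handed the job in while holding that pose, at about 6 s of the 32 s allowed; it reported no verdict.

- **Pad:** the last readings showed the fingertips steady at z = 0.036 m, which is the pad's fully pressed height, with about 21 N of downward push.
- **Tablet:** it pressed on the finger with about 2.8 N along x. In the wrist picture its middle is about 18 mm in front of the slot, so its front edge is about 50 mm short of the end of the tongue.
- **Bystanders:** the tin and lemon looked unmoved in the last picture. The jar, shaker and spoon were not clearly in that view, but the arm stayed clear of them.

No check failed. Different sightings of the dispenser's position agreed to within about 3 mm, and its heading to within a few degrees. I used 12°. After the hand-in the robot gave no further state, so the final second is unchecked.

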